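# Set and start the kitchen timer

## Robot

A 7-joint arm with a two-finger parallel gripper is mounted at the origin on a cart in front of the work surface, level with it; the furniture and walls round the work are solid. World frame = base frame: x ahead of the robot, y to its left, z up, the work surface at z = 0. Lengths are in mm, angles in rad, forces in N, time in s.
With the tool pointing down it reaches from about 425 to 875 mm from the base axis. Payload 9.9 kg.
Tool frame: the origin (TCP) lies midway between the tips of the shut fingers; the grasp point (between the pads) lies arm.grip_depth behind it (arm.grip_depth is the distance from the TCP to the grasp point, in mm); z points along the fingers, y is the direction in which the jaws open and shut (so a half turn about z gives the same grasp; the last joint's range is limited). The gripper opens to 85 mm and grips with 20 to 120 N. Pads are 22 mm wide; open, the fingers measure 114 mm over their backs; the gripper's body (76 mm by 85 mm) begins 54 mm behind the grasp point. The pads swing forward as they close: fully open they stand 13 mm farther back than shut.
Start: joints at [-1.241, 0.576, 0.025, 1.437, -0.015, 1.129, -0.057], TCP at [271.405, 618.036, 231.289] pointing down, gripper open.
Joint ranges: [-2.76, 2.76], [-0.34, 2.15], [-1.52, 1.57], [0.19, 2.46], [-1.09, 4.23], [0.17, 1.99], [-2.82, 2.82]. Speed limits (rad/s): [2.22, 2.22, 3.01, 3.01, 3.14, 3.14, 3.14].

## Interface

Orientations are given as a 3x3 rotation matrix whose columns are the frame's x, y, z axes.
In Python, from plant import sense, eyes, job_done, models, arm gives the robot as it stands.
- The arm moves only by the shell command python3 -m creep 'ROWS' [FORCE]. ROWS is JSON, a list of rows, each a list of 7 numbers: the turn, a rotation vector about the tool's x, y, z in degrees, then the shift along the tool's x, y, z in cm, then the opening in per cent of the stroke, from 0 (shut) to 100 (fully open). In form: [[rx, ry, rz, tx, ty, tz, claw], ...]. A call has 1 to 8 rows; each row shifts and turns the commanded pose from where the row before left it, along the tool's axes as they then stand; what a row does not reach is not made up. A row lasts 1/12 s, in which the tool goes at most 41.7 mm and 7.16 degrees, less where a joint would pass 70% of its speed; a pose out of reach is approached as far as the arm can. A call with a gripper value outside its range is refused whole. The fingers move at their own pace and stop on an object; FORCE is the grip in N (left out, the last holds). Time passes only in rows, so rows that do not move let the fingers close. It gives the time, the measured TCP pose, the force and the opening at its end, in the units of the state.
- sense(): the state, without advancing time (a new reading comes with each control period).
- eyes.capture(name): name is "scene" or "top"; returns (picture, depth): 384x512x3 uint8, blue, green, red; 384x512 float32, mm along the optical axis (not along the pixel's ray), 0 where there is no reading.
- eyes.calibration(name): a dict with "camera_matrix" (3x3 intrinsics, pixels), "R" (3x3) and "t" (3): a world point X has camera coordinates R X + t. Camera axes: x right, y down, z forward; pixel columns grow to the right and rows downward; lengths in mm; the calibration is good to about 2 mm. A picture is of the moment at which its call begins. calibration takes no time and is no camera call.
- job_done(): hands the job in, once; it reports no verdict.
Trained networks look in the newest picture that a camera, given by its name, has taken for a name from the list of things; names that differ only in an ending like _2 or _b are one class to them, and where a whole thing is asked for, a point or a joint stands for the part that bears it (a point fixed in the world has none). Each returns a list of dicts, best first, with "conf" (0 to 1); they miss things now and then, are a little off and sometimes report something else, mostly with a low value. They report only what shows in the picture. A call takes as long as a camera call.
- models.recognise(target, camera): "rect" ([left, top, width, height] in pixels, round what is visible of it).
- models.silhouettes(target, camera): "mask" (384x512 bool, what is visible of it) and "rect" ([left, top, width, height] in pixels, round what is visible of it).
- models.spot_point(target, camera): "at" ([column, row] in pixels: a listed point, or the origin of a listed thing).
The state is a dict: "t": time; "joints": joint angles; "qd": joint speeds; "tau": joint torques, N m; "ee_pos": TCP position; "eef_rot": TCP orientation; "contact_force": force on the tool from outside, world axes, zero at the start; "torque": the same for the moment, N m; "opening": finger opening in mm.
Only numpy, scipy, OpenCV 4.12 (cv2) and the standard library are available. Lean on these libraries where they do the work, as an engineer would, in place of code of your own. Each camera call takes 0.05 s, during which the arm holds its last target.

## Task

Set the kitchen timer that lies on the worktop: push its big black dial round (the notch in it is there for a fingertip) until its white index line lines up with the red marker on the scale. Then press the green start button well in, let it go, and leave the dial as it was set and everything else on the worktop where it is.

Things in the scene. Friction and masses are not known exactly. Their poses are not given: they have to be found in the camera images.
- timer: white square kitchen timer lying flat, fixed to the worktop, 200 x 200 mm, its top face 20 mm above the worktop, with a grey scale ring 180 mm across. Origin on the worktop under the dial's axis (the middle of the timer); z up; the start button is in its -x -y corner. The timer's yaw varies by 0.3 rad either way; at yaw 0 its x points away from the robot
- dial (a joint): black dial, 124 mm across, on the vertical axis through the timer's origin. Rad, growing CLOCKWISE seen from above, stops at -2.4 and 2.4; at 0 the white line points along the timer's +x. Starts between -1.9 and -1.2 and has to go 1 to 2.9 rad clockwise. Turns both ways, stays where it is left: friction 0.08 N m (2 N at the notch). Upper face 47 mm above the worktop, solid but for one notch
- notch (a point): middle of the notch's floor, 42 mm from the dial's axis, opposite the white line, 25 mm above the worktop; turns with the dial. The notch is 52 mm wide between two parallel side walls, open at the top and the rim, runs from 18 mm off the axis to the rim at 62 mm, 22 mm deep, pale floor. Shut fingers can push on either side wall. Site x points through the dial's axis to the white line
- index_line (a point): outer end of the dial's white index line (4 mm wide, across the upper face and down the rim), 64 mm from the dial's axis, 47 mm above the worktop; turns with the dial
- red_line (a point): inner end of the red marker, a fixed block 24 mm long, 8 mm wide, 10 mm high on the scale ring, pointing at the dial's axis; this point is on its middle line, 64 mm from the dial's axis, 30 mm above the worktop. When the dial is set, index_line is straight above this point
- start_top (a point): middle of the top of the round green start button, 28 mm across, 42 mm above the worktop, in a grey collar 44 mm across whose top is 32 mm above the worktop
- start (a joint): travel of the start button, m: 0 up, 0.006 right down. A spring takes it up again; it starts to move at 1.5 N and is right down at 5 N
- butter: butter pack, 73 x 102 x 37 mm, loose on the chopping board (11 mm thick) at the right; origin at the centre of its underside. Bystander
- lemon: yellow lemon, 78 x 55 x 56 mm, loose on the chopping board; origin at the centre of its underside. Bystander
- mug: cream mug, 78 x 113 x 100 mm, loose, standing on the black glass hob at the left; origin at the centre of its underside. Bystander
- tea_light: red tea light, 38 mm across, 15 mm high, loose on the worktop, close to the right side of the timer; origin at the centre of its underside. Bystander

How it is judged (in metres and radians):
On the way, in this order (a step that is already met when the one before it is completed fails the run):
1. the dial is turned until its white line lines up with the red marker, and rests there (horizontal distance between index_line and red_line below 0.004 m and velocity of joint dial between -0.05 and 0.05 rad/s), for 0.3 s.
2. with the dial so set, the start button is pressed down (horizontal distance between index_line and red_line below 0.004 m and value of joint start above 0.004 m), for 0.05 s.
At the end, for the whole second after the job is handed in: The end of the white line is within 4 mm (in plan, 3.6 degrees of turn) of the red marker's middle line, the dial is at rest, and the start button, after having been pressed at least 4 mm down with the dial so set, is up again (all of step 1 and value of joint start below 0.001 m); the robot touches nothing.
It fails at once if another thing on the worktop (butter, lemon, mug, tea light) is lifted or moved more than 20 mm (distance of any of butter, lemon, mug, tea_light from where it was at the start of the episode above 0.02 m).
It also fails if it takes over 56 s, if anything falls off the work surface, if the arm or the gripper's body presses on something with over 40 N, if the wrist force passes 120 N, or if a joint passes its speed limit or range.

## Working session

There is one attempt and no reset: what is moved stays moved. The work goes in short steps, Python scripts to look and compute and a shell command to move; the robot and the scene stay as the last step left them, time stands still between calls to the robot, and variables do not carry over. Pictures are saved under pics/ and viewed, and the job is handed in when it is done.

```bash
ls; mkdir -p pics
cat > h.py <<'E'
import numpy as np, cv2
from plant import sense, eyes, models, arm
def ray(cam,uv,z):
    c=eyes.calibration(cam);K=np.array(c["camera_matrix"]);R=np.array(c["R"]);t=np.array(c["t"]).ravel()
    d=R.T@np.linalg.solve(K,[uv[0],uv[1],1.]);o=-R.T@t
    return o+d*(z-o[2])/d[2]
def proj(cam,X):
    c=eyes.calibration(cam);p=np.array(c["camera_matrix"])@(np.array(c["R"])@np.array(X,float)+np.array(c["t"]).ravel());return p[:2]/p[2]
E
python3 - <<'E'
from h import *
for c in("scene","top"):
    p,d=eyes.capture(c);cv2.imwrite(f"pics/{c}0.png",p)
    for n,z in(("notch",25),("index_line",47),("red_line",30),("start_top",42),("timer",0),("tea_light",0)):
        for r in models.spot_point(n,c)[:2]: print(c,n,round(r["conf"],2),np.round(r["at"],1),ray(c,r["at"],z).round(1))
s=sense();print(s["t"],s["ee_pos"],np.round(s["eef_rot"],3),s["contact_force"],s["opening"],arm.grip_depth)
E
```

```text
pics
scene notch 0.67 [231.9 138.1] [622.  223.1  25. ]
scene notch 0.64 [239.2 198.7] [ 485.9 -129.9   25. ]
scene index_line 0.67 [236.4 167.6] [539.    2.1  47. ]
scene index_line 0.52 [222.4 197.1] [ 431.7 -120.7   47. ]
scene red_line 0.43 [259.2 191. ] [ 559.2 -131.3   30. ]
scene start_top 0.37 [224.6 199.7] [ 434.8 -130.2   42. ]
scene timer 0.79 [237.4 189.3] [513.3 -56.3   0. ]
scene tea_light 0.67 [264.2 208.1] [ 549.6 -184.1    0. ]
scene tea_light 0.52 [259.4 192.1] [ 574.  -105.5    0. ]
top notch 0.61 [243.8 202.4] [ 488.7 -109.7   25. ]
top index_line 0.77 [220.5 192.5] [522.4 -14.4  47. ]
top start_top 0.66 [361.6 204. ] [ 472.9 -585.8   42. ]
top start_top 0.51 [253.  213.1] [ 429.9 -147.8   42. ]
top timer 0.65 [236.5 201.8] [505.9 -78.4   0. ]
top tea_light 0.49 [270.6 193.8] [ 545.3 -221.1    0. ]
top tea_light 0.33 [162.8 175. ] [639.1 245.2   0. ]
0.7 [271.39476909 618.03193718 231.30129565] [[-0.916  0.402 -0.   ]
 [ 0.402  0.916  0.   ]
 [ 0.    -0.    -1.   ]] [-0.146694   -0.98633892 -0.91006153] 84.86837637389074 18.700000000000003
```

View pics/scene0.png

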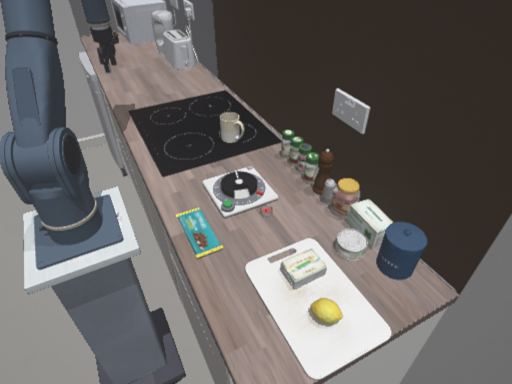

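View pics/top0.png

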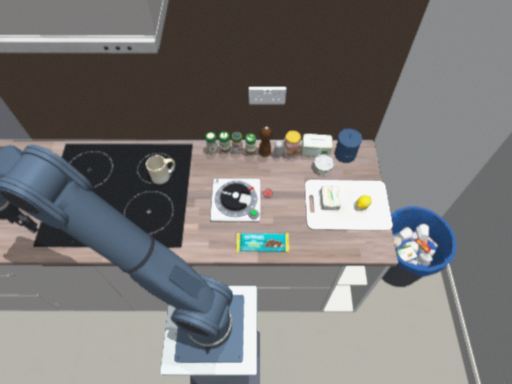

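Run:
```python
from h import *
import cv2
for c,(x,y,w,h) in(("scene",(200,140,90,90)),("top",(190,150,100,90))):
    p=cv2.imread(f"pics/{c}0.png")[y:y+h,x:x+w]
    cv2.imwrite(f"pics/{c}0z.png",cv2.resize(p,None,fx=6,fy=6,interpolation=cv2.INTER_CUBIC))
```

```text
(no output)
```

View pics/scene0z.png

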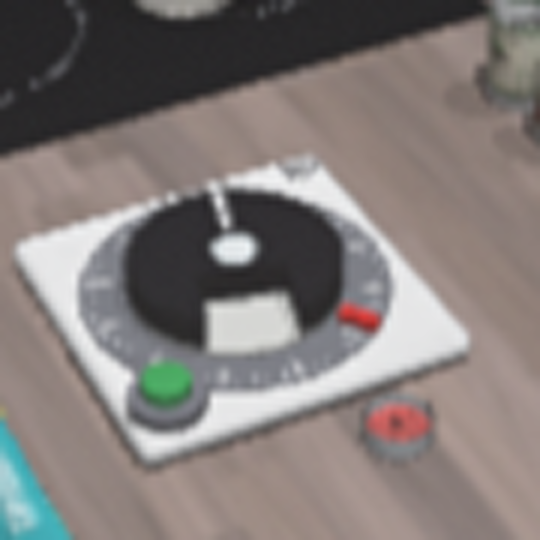

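View pics/top0z.png

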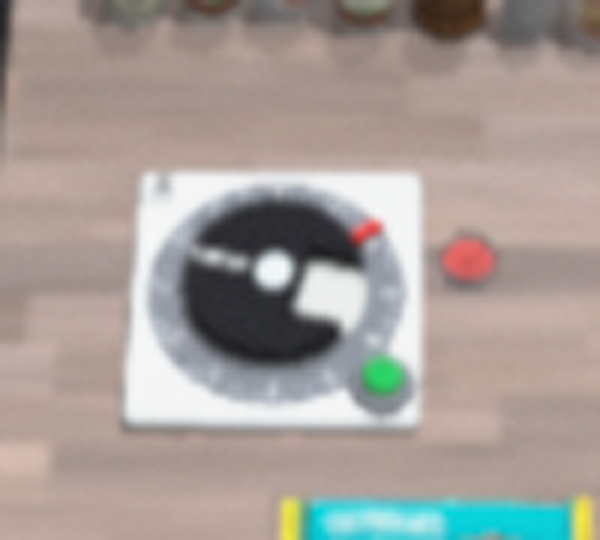

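The scene view shows the timer at about (238,189): line to the left, notch towards the robot and right, green button near (228,205), red marker at (260,193), tea light at (266,211). Next I rectify both views at known heights to measure.

```bash
cat >> h.py <<'E'
def ortho(cam,p,z,c=(507,-78),half=130,s=2.0):
    # rows: x decreasing downwards; cols: y decreasing rightwards
    n=int(2*half*s);g=np.array([[0,0],[n,0],[n,n],[0,n]],np.float32)
    w=[(c[0]+half-v/s,c[1]+half-u/s,z) for u,v in g]
    q=np.array([proj(cam,X) for X in w],np.float32)
    M=cv2.getPerspectiveTransform(g,q)
    return cv2.warpPerspective(p,M,(n,n),flags=cv2.INTER_CUBIC|cv2.WARP_INVERSE_MAP)
def subpx_quad(cam,p,c=(507,-78)):
    o=ortho(cam,p,20,c);hsv=cv2.cvtColor(o,cv2.COLOR_BGR2HSV)
    m=((hsv[...,1]<35)&(hsv[...,2]>185)).astype(np.uint8)
    m=cv2.morphologyEx(m,cv2.MORPH_OPEN,np.ones((5,5)))
    cs,_=cv2.findContours(m,cv2.RETR_EXTERNAL,cv2.CHAIN_APPROX_NONE)
    k=max(cs,key=cv2.contourArea);r=cv2.minAreaRect(k)
    return o,m,r
E
python3 - <<'E'
from h import *
for c in("scene","top"):
    p=cv2.imread(f"pics/{c}0.png")
    o,m,r=subpx_quad(c,p)
    print(c,507+130-r[0][1]/2,-78+130-r[0][0]/2,np.array(r[1])/2,r[2])
    cv2.imwrite(f"pics/{c}o.png",np.hstack([o,ortho(c,p,47)])[:, :])
E
python3 -c "
import cv2;a=[cv2.imread(f'pics/{c}o.png') for c in('scene','top')]
for c,i in zip('st',a): cv2.imwrite(f'pics/o_{c}.png',cv2.resize(i,(800,400)))"
```

```text
scene 510.75 -75.75 [197.5 204.5] 90.0
top 513.4691009521484 -81.91384887695312 [222.36302185 211.08558655] 0.8184555172920227
```

View pics/o_s.png

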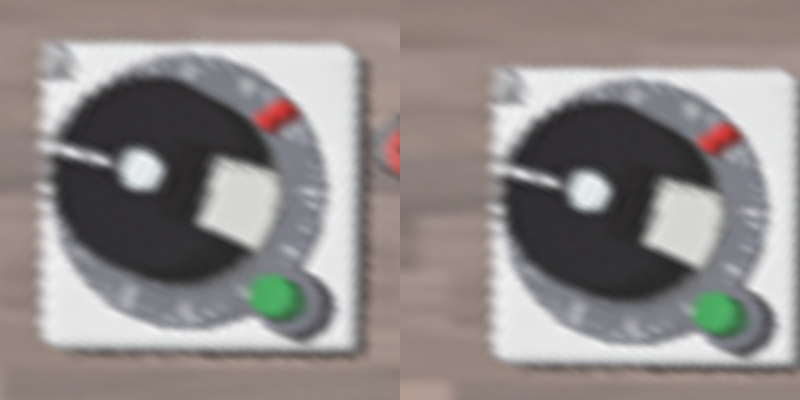

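View pics/o_t.png

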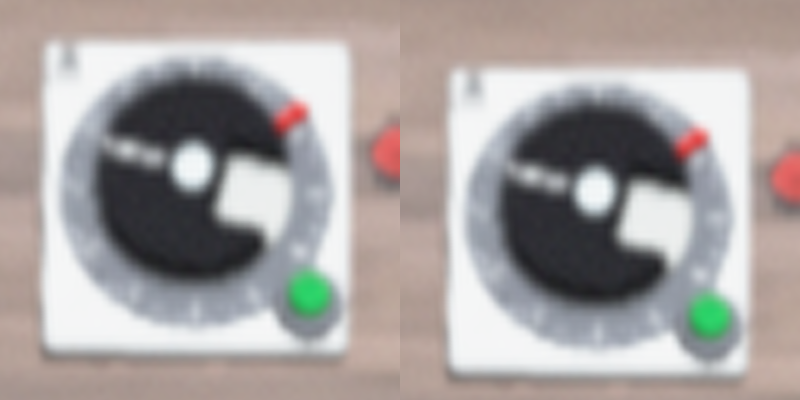

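```bash
cat >> h.py <<'E'
def cent(p,kind,box):
    x,y,w,h=box;q=p[y:y+h,x:x+w].astype(float);b,g,r=q[...,0],q[...,1],q[...,2]
    s={'red':r-np.maximum(g,b)-35,'green':g-np.maximum(r,b)-15}[kind];s=np.clip(s,0,None)
    Y,X=np.mgrid[y:y+h,x:x+w];return (s*X).sum()/s.sum(),(s*Y).sum()/s.sum(),(s>20).sum()
def edges(cam,p,c):
    # subpixel square edges in ortho at z=20: max gradient along scan lines
    s=2.0;half=130;o=cv2.GaussianBlur(ortho(cam,p,20,c,half,s),(0,0),2.5).astype(float)
    hsv=o[...,0] # blue channel: wood is brown, white is high
    out=[]
    n=o.shape[0];m=n//2;d=200
    for side in('l','r','t','b'):
        pts=[]
        for k in range(m-150,m+151,5):
            if side in'lr':a=hsv[k]
            else:a=hsv[:,k]
            gr=np.gradient(a);lo=(m-d-30,m-d+30) if side in'lt' else (m+d-30,m+d+30)
            seg=gr[lo[0]:lo[1]]*(1 if side in'lt' else -1);i=int(np.argmax(seg))
            if 0<i<59:
                den=seg[i-1]-2*seg[i]+seg[i+1];i=i+0.5*(seg[i-1]-seg[i+1])/den if den else i
            pos=lo[0]+i;pts.append((k,pos))
        P=np.array(pts);pf=np.polyfit(P[:,0],P[:,1],1)
        for _ in range(3):
            rr=abs(np.polyval(pf,P[:,0])-P[:,1]);pf=np.polyfit(P[rr<np.median(rr)*2+.5][:,0],P[rr<np.median(rr)*2+.5][:,1],1)
        v=np.polyval(pf,m);out.append((side,(c[1] if side in'lr' else c[0])+half-v/s,pf[0],np.median(rr)/s))
    return out
E
python3 - <<'E'
from h import *
for c,rb,gb in(("scene",(250,184,16,16),(218,198,20,14)),("top",(245,182,12,12),(245,207,16,12))):
    p=cv2.imread(f"pics/{c}0.png")
    k=eyes.calibration(c);print(c,"cam at",-np.array(k["R"]).T@np.ravel(k["t"]))
    for e in edges(c,p,(509,-76)):print(e[0],np.round(e[1:],3))
    a=cent(p,'red',rb);print('red',a,ray(c,a[:2],28))
    a=cent(p,'green',gb);print('green',a,ray(c,a[:2],41))
E
```

```text
scene cam at [ 139.13810065 -909.05488618  775.29638817]
l [26.357  0.     0.891]
r [-1.79477e+02 -8.00000e-03  5.25000e-01]
t [6.09236e+02 8.00000e-03 2.70000e-01]
b [4.1063e+02 1.3000e-02 3.2200e-01]
red (np.float64(259.416135881104), np.float64(192.2200990799717), np.int64(20)) [ 558.00490312 -135.07189039   28.        ]
green (np.float64(227.2612738261274), np.float64(203.17945141794513), np.int64(44)) [ 435.98204439 -148.15984396   41.        ]
top cam at [-341.5550825  -160.85349856 1466.08303415]
l [ 2.4277e+01 -4.0000e-03  5.4100e-01]
r [-1.75169e+02 -2.00000e-03  4.00000e-01]
t [ 6.10964e+02 -2.00000e-03  3.64000e-01]
b [4.08869e+02 1.00000e-02 3.38000e-01]
red (np.float64(250.65742793791574), np.float64(188.00886917960088), np.int64(13)) [ 556.30853191 -137.13856058   28.        ]
green (np.float64(253.3278404163053), np.float64(212.14050303555942), np.int64(36)) [ 434.78887337 -149.09886456   41.        ]
```

Estimates: timer centre ≈ (510,-76), yaw ≈ 0. Red marker is at 52° clockwise, at radius 76 as it must be. The dial is at about -75.5° and the button at (435,-149). The plan is to put shut fingers in the notch with tool y towards the axis, push along tool +x and turn with the dial. I'll head there at height first.

```bash
python3 -m creep '[[0,0,0,-2.1,-2.4,0,0],[0,0,0,-2.1,-2.4,0,0],[0,0,0,-2.1,-2.4,0,0],[0,0,0,-2.1,-2.4,0,0],[0,0,0,-2.1,-2.4,0,0],[0,0,0,-2.1,-2.4,0,0],[0,0,0,-2.1,-2.4,0,0],[0,0,0,-2.1,-2.4,0,0]]' 40
```

```text
t: 1.37
ee_pos: [348.3, 373.2, 231.5]
eef_rot: [[-0.916, 0.402, 0.0], [0.402, 0.916, 0.0], [-0.0, 0.001, -1.0]]
contact_force: [0.5, -0.4, -0.0]
opening: 0.3
```

```bash
python3 -m creep '[[0,0,0,-2.1,-2.4,0,0],[0,0,0,-2.1,-2.4,0,0],[0,0,0,-2.1,-2.4,0,0],[0,0,0,-2.1,-2.4,0,0],[0,0,0,-2.1,-2.4,0,0],[0,0,0,-2.1,-2.4,0,0],[0,0,0,-2.1,-2.4,0,0],[0,0,0,-2.1,-2.4,0,0]]'
```

```text
t: 2.03
ee_pos: [425.0, 129.9, 231.6]
eef_rot: [[-0.916, 0.402, 0.001], [0.402, 0.916, 0.0], [-0.001, 0.001, -1.0]]
contact_force: [0.2, 0.7, 0.3]
opening: -0.0
```

```bash
python3 -m creep '[[0,0,0,-2.1,-2.4,0,0],[0,0,0,-2.1,-2.4,0,0],[0,0,0,-2.1,-2.4,0,0],[0,0,0,-2.1,-2.4,0,0],[0,0,0,-2.1,-2.5,0,0],[0,0,0,-2.1,-2.5,0,0],[0,0,0,-2.1,-2.5,0,0],[0,0,0,-2.0,-2.5,0,0]]'
python3 -m creep '[[0,0,-4.6,0,0,0,0],[0,0,-4.6,0,0,0,0],[0,0,0,0,0,0,0]]'
python3 - <<'E'
from h import *
for c in("scene","top"):
    p,d=eyes.capture(c);cv2.imwrite(f"pics/{c}1.png",p)
s=sense();print(s["ee_pos"],np.degrees(np.arctan2(s["eef_rot"][1][1],s["eef_rot"][0][1])),s["joints"])
a=cv2.imread("pics/scene1.png")[130:240,180:290];b=cv2.imread("pics/top1.png")[140:250,180:290]
cv2.imwrite("pics/v1.png",cv2.resize(np.hstack([a,b]),(800,400),interpolation=cv2.INTER_CUBIC))
E
```

```text
t: 2.7
ee_pos: [499.2, -116.9, 231.6]
eef_rot: [[-0.916, 0.402, 0.001], [0.402, 0.916, -0.0], [-0.001, 0.0, -1.0]]
contact_force: [0.5, 0.2, 0.9]
opening: -0.0
t: 2.95
ee_pos: [498.7, -116.0, 231.3]
eef_rot: [[-0.969, 0.248, 0.0], [0.248, 0.969, -0.0], [-0.0, -0.0, -1.0]]
contact_force: [-0.5, -0.3, 1.1]
opening: -0.1
[ 498.73648185 -115.17130786  231.38448961] 75.34629832918549 [-0.01684021  0.3401837   0.20854033  1.86745358 -0.08577485  0.94238671
  1.54559979]
```

View pics/v1.png

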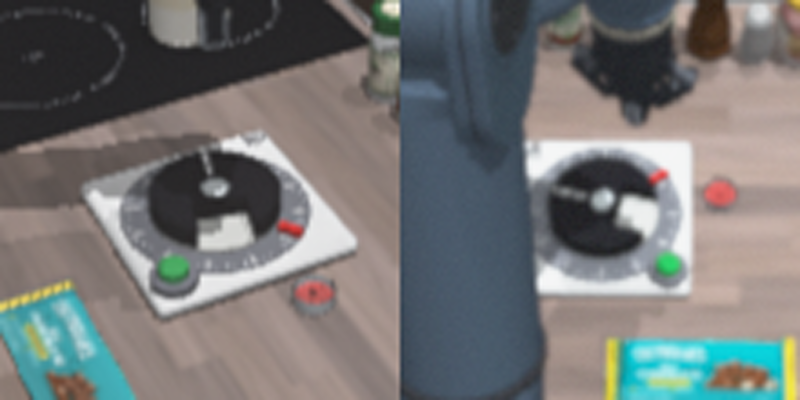

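```bash
python3 - <<'E'
from h import *
print(ray("top",(244.6,171.6),231), proj("top",[498.7,-115.2,231.4]))
E
python3 -m creep '[[0,0,0,0,0,3,0],[0,0,0,0,0,3,0],[0,0,0,0,0,3,0],[0,0,0,0,0,3,0],[0,0,0,0,0,3,0],[0,0,0,0,0,1.4,0],[0,0,0,0,0,0,0]]'
python3 - <<'E'
from h import *
for c in("scene","top"):
    p,d=eyes.capture(c);cv2.imwrite(f"pics/{c}2.png",p)
s=sense();print(s["ee_pos"],s["contact_force"])
a=cv2.imread("pics/scene2.png")[140:230,195:285];b=cv2.imread("pics/top2.png")[140:230,195:285]
cv2.imwrite("pics/v2.png",cv2.resize(np.hstack([a,b]),(800,400),interpolation=cv2.INTER_CUBIC))
E
```

```text
[ 500.61832896 -117.52729954  231.        ] [243.95472398 171.96868031]
t: 3.63
ee_pos: [497.0, -114.3, 64.6]
eef_rot: [[-0.968, 0.252, -0.005], [0.252, 0.968, 0.001], [0.005, -0.001, -1.0]]
contact_force: [-0.5, -0.1, 0.8]
opening: 0.2
[ 498.79048537 -114.98370322   67.51338152] [-0.10154344  0.33256252 -0.00703489]
```

View pics/v2.png

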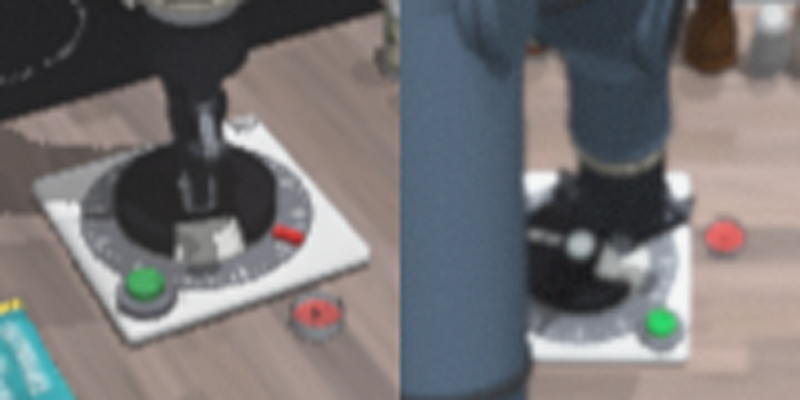

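The fingertip is over the notch. I lower it to z≈31, 6 mm above the floor.

```bash
python3 -m creep '[[0,0,0,0,0,1,0],[0,0,0,0,0,1,0],[0,0,0,0,0,1,0],[0,0,0,0,0,0.6,0],[0,0,0,0,0,0,0],[0,0,0,0,0,0,0]]'
python3 -m creep '[[0,0,0,0.3,0,0,0],[0,0,0,0.3,0,0,0],[0,0,0,0.2,0,0,0],[0,0,0,0,0,0,0],[0,0,0,0,0,0,0]]'
```

```text
t: 4.23
ee_pos: [498.5, -115.3, 30.9]
eef_rot: [[-0.968, 0.251, -0.001], [0.251, 0.968, 0.0], [0.001, -0.0, -1.0]]
contact_force: [0.4, -0.9, -0.4]
opening: 0.0
t: 4.65
ee_pos: [491.0, -113.2, 31.6]
eef_rot: [[-0.968, 0.251, 0.0], [0.251, 0.968, -0.0], [-0.0, 0.0, -1.0]]
contact_force: [0.3, 0.1, 0.6]
opening: 0.1
```

```bash
python3 -m creep '[[0,0,0,0.2,0,0,0],[0,0,0,0.2,0,0,0],[0,0,0,0,0,0,0],[0,0,0,0,0,0,0]]'
python3 -m creep '[[0,0,0,0.2,0,0,0],[0,0,0,0,0,0,0],[0,0,0,0,0,0,0]]'
python3 -m creep '[[0,0,0,0.2,0,0,0],[0,0,0,0,0,0,0],[0,0,0,0,0,0,0]]'
```

```text
t: 4.98
ee_pos: [487.7, -112.1, 31.5]
eef_rot: [[-0.968, 0.25, 0.001], [0.25, 0.968, 0.0], [-0.001, 0.0, -1.0]]
contact_force: [1.8, 1.4, 0.5]
opening: 0.1
t: 5.23
ee_pos: [486.0, -111.7, 31.5]
eef_rot: [[-0.968, 0.25, 0.001], [0.25, 0.968, -0.0], [-0.001, 0.0, -1.0]]
contact_force: [4.7, 2.1, 1.4]
opening: 0.1
t: 5.48
ee_pos: [483.5, -111.3, 31.4]
eef_rot: [[-0.968, 0.251, 0.0], [0.251, 0.968, -0.0], [-0.0, -0.0, -1.0]]
contact_force: [4.2, 1.4, 1.3]
opening: 0.3
```

Contact is felt: force opposes the push and the dial starts to move. Next I push along the arc, turning with it.

```bash
python3 -m creep '[[0,0,2,0.14,0.06,0,0],[0,0,4,0.28,0.13,0,0],[0,0,5,0.35,0.16,0,0],[0,0,5,0.35,0.16,0,0],[0,0,5,0.35,0.16,0,0],[0,0,4,0.28,0.13,0,0],[0,0,0,0,0,0,0]]'
cat > st.py <<'E'
from h import *
s=sense();R=np.array(s["eef_rot"]);d=R.T@(np.array([510,-76,0])-s["ee_pos"])
az=np.degrees(np.arctan2(R[1,1],R[0,1]));print("t",s["t"],"pos",np.round(s["ee_pos"],1),"F",np.round(R.T@s["contact_force"],1),"C in tool",d.round(1),"y az",az.round(1),"q7",s["joints"][6])
E
python3 st.py
```

```text
t: 6.07
ee_pos: [470.2, -96.5, 31.2]
eef_rot: [[-0.768, 0.64, -0.001], [0.64, 0.768, -0.0], [0.001, -0.001, -1.0]]
contact_force: [1.8, -0.8, 0.4]
opening: -0.0
t 6.0667 pos [470.2 -96.5  31.2] F [-1.9  0.5 -0.4] C in tool [-17.4  41.3  31.2] y az 50.2 q7 1.3323263798313942
```

```bash
python3 -m creep '[[0,0,4,0.28,0.13,0,0],[0,0,5,0.35,0.16,0,0],[0,0,5,0.35,0.16,0,0],[0,0,5,0.35,0.16,0,0],[0,0,5,0.35,0.16,0,0],[0,0,5,0.35,0.16,0,0],[0,0,4,0.28,0.13,0,0],[0,0,0,0,0,0,0]]'
python3 st.py
```

```text
t: 6.73
ee_pos: [464.2, -71.9, 30.9]
eef_rot: [[-0.299, 0.954, -0.003], [0.954, 0.299, 0.0], [0.001, -0.003, -1.0]]
contact_force: [0.2, 0.2, -1.0]
opening: 0.1
t 6.7333 pos [464.2 -71.9  30.9] F [0.2 0.3 1. ] C in tool [-17.6  42.5  30.8] y az 17.4 q7 0.9414343591375361
```

```bash
python3 -m creep '[[0,0,4,0.28,0.14,0,0],[0,0,5,0.35,0.18,0,0],[0,0,5,0.35,0.18,0,0],[0,0,5,0.35,0.18,0,0],[0,0,5,0.35,0.18,0,0],[0,0,5,0.35,0.18,0,0],[0,0,4,0.28,0.14,0,0],[0,0,0,0,0,0,0]]'
python3 st.py
python3 - <<'E'
from h import *
for c in("scene","top"):
    p,d=eyes.capture(c);cv2.imwrite(f"pics/{c}3.png",p)
a=cv2.imread("pics/scene3.png")[140:230,195:285];b=cv2.imread("pics/top3.png")[140:230,195:285]
cv2.imwrite("pics/v3.png",cv2.resize(np.hstack([a,b]),(800,400),interpolation=cv2.INTER_CUBIC))
E
```

```text
t: 7.4
ee_pos: [475.2, -48.6, 30.9]
eef_rot: [[0.267, 0.964, -0.002], [0.964, -0.267, 0.0], [-0.001, -0.002, -1.0]]
contact_force: [-0.1, 0.6, 0.8]
opening: -0.6
t 7.4 pos [475.2 -48.6  30.9] F [ 0.5 -0.3 -0.8] C in tool [-17.1  41.   30.8] y az -15.5 q7 0.5197325368252068
```

View pics/v3.png

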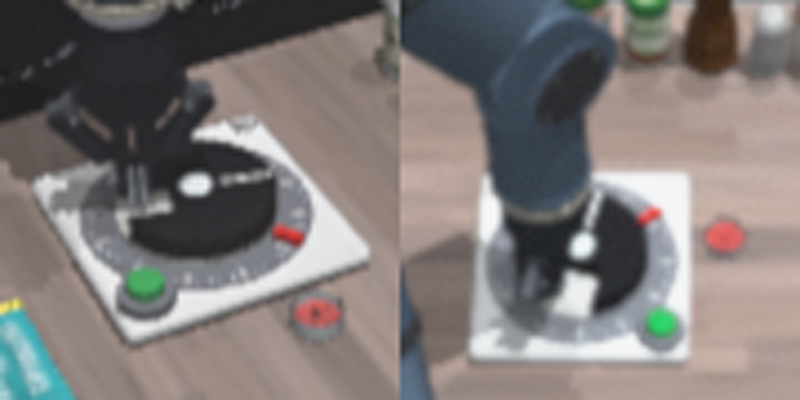

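```bash
cat >> h.py <<'E'
def lineang(cam,p,th0,c=(510,-76),w=14):
    # whitish on black near dial angle th0 (deg clockwise), r 26..58, at z=47: intensity-weighted fit
    g=cv2.cvtColor(p,cv2.COLOR_BGR2GRAY).astype(np.float32);res=[]
    for r in np.arange(28,58,1.0):
        th=np.radians(np.arange(th0-w*40/r,th0+w*40/r,.5))
        uv=np.array([proj(cam,[c[0]+r*np.cos(t),c[1]-r*np.sin(t),47]) for t in th],np.float32)
        v=cv2.remap(g,uv[None,:,0].copy(),uv[None,:,1].copy(),cv2.INTER_LINEAR)[0]
        v=np.clip(v-np.percentile(v,40)-12,0,None)
        if v.sum()>0: res.append((r*np.cos(th)@v/v.sum(),r*np.sin(th)@v/v.sum(),v.max()))
    P=np.array(res);ang=np.degrees(np.arctan2(P[:,1],P[:,0]))
    f=cv2.fitLine(P[:,:2].astype(np.float32),cv2.DIST_HUBER,0,.01,.01).ravel()
    return np.median(ang),np.degrees(np.arctan2(f[1],f[0])),f[0]*(-f[3])-f[1]*(-f[2]),np.median(P[:,2])
E
python3 - <<'E'
from h import *
for k,t in ((0,-75),(3,20)):
  for c in("scene","top"):
    print(k,c,lineang(c,cv2.imread(f"pics/{c}{k}.png"),t))
E
```

```text
0 scene (np.float64(-73.65702631624544), np.float32(-74.846466), np.float32(-0.86836815), np.float64(109.9482421875))Traceback (most recent call last):
  File "<stdin>", line 4, in <module>
  File "h.py", line 53, in lineang
    uv=np.array([proj(cam,[c[0]+r*np.cos(t),c[1]-r*np.sin(t),47]) for t in th],np.float32)
                 ~~~~^^^^^^^^^^^^^^^^^^^^^^^^^^^^^^^^^^^^^^^^^^^^
  File "h.py", line 8, in proj
    c=eyes.calibration(cam);p=np.array(c["camera_matrix"])@(np.array(c["R"])@np.array(X,float)+np.array(c["t"]).ravel());return p[:2]/p[2]
ValueError: time passes only in moves, steps and waits
```

```bash
sed -i 's/^from plant import.*/from plant import sense, eyes, models, arm\nimport functools\ncal=functools.lru_cache(None)(eyes.calibration)/; s/c=eyes.calibration(cam)/c=cal(cam)/' h.py
python3 - <<'E'
from h import *
for k,t in ((0,-75),(3,20)):
  for c in("scene","top"):
    print(k,c,np.round(lineang(c,cv2.imread(f"pics/{c}{k}.png"),t),2))
print(sense()["t"])
E
```

```text
0 scene [-73.66 -74.85  -0.87 109.95]
0 top [-72.58 -74.21  -1.15  36.65]
3 scene [11.01 19.11  6.14 68.34]
3 top [12.98 16.85  2.83 86.92]
7.5
```

Run:
```python
from h import *
for k,ts in ((0,(-75,-72)),(3,(12,16,20))):
  for c in("scene","top"):
   for t in ts: print(k,c,t,np.round(lineang(c,cv2.imread(f"pics/{c}{k}.png"),t,w=9),2))
ims=[cv2.resize(ortho(c,cv2.imread(f"pics/{c}3.png"),47,(510,-76),80,5),(400,400)) for c in("scene","top")]
for i in ims:
    for a in (10,15,20,52): 
        x=np.radians(a); cv2.line(i,(int(200+2.5*62*np.sin(x)),int(200-2.5*62*np.cos(x))),(int(200+2.5*76*np.sin(x)),int(200-2.5*76*np.cos(x))),(0,255,255),1)
    cv2.circle(i,(200,200),155,(255,0,0),1)
cv2.imwrite("pics/v4.png",np.hstack(ims))
```

```text
0 scene -75 [-73.86 -74.7   -0.68  71.48]
0 scene -72 [-73.86 -74.7   -0.68  71.48]
0 top -75 [-72.26 -74.89  -1.72  13.48]
0 top -72 [-72.26 -74.89  -1.72  13.48]
3 scene 12 [ 7.27 11.92  3.5  21.12]
3 scene 16 [10.67 14.83  3.24 50.07]
3 scene 20 [13.63 19.93  4.7  51.75]
3 top 12 [12.21 14.92  1.9  29.16]
3 top 16 [12.27 14.84  1.84 31.99]
3 top 20 [14.62 18.79  3.07 76.83]
```

View pics/v4.png

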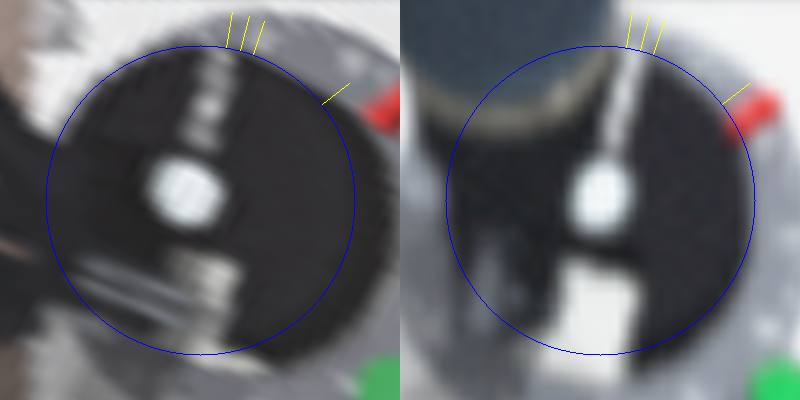

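The index line runs at about 14.5° (both views agree) and the red marker is at about 52°. I go 30° more, gently.

```bash
python3 -m creep '[[0,0,3,0.21,0.1,0,0],[0,0,5,0.35,0.16,0,0],[0,0,5,0.35,0.16,0,0],[0,0,5,0.35,0.16,0,0],[0,0,5,0.35,0.16,0,0],[0,0,4,0.28,0.13,0,0],[0,0,3,0.21,0.1,0,0],[0,0,0,0,0,0,0]]'
cat > look.py <<'E'
import sys
from h import *
k=sys.argv[1];ims=[];T=[float(a) for a in sys.argv[2:]]
for c in("scene","top"):
    p,d=eyes.capture(c);cv2.imwrite(f"pics/{c}{k}.png",p)
    for t in T: print(c,np.round(lineang(c,p,t,w=9),2))
    a=cent(p,'red',(250,184,16,16) if c=="scene" else (245,182,12,12));r=ray(c,a[:2],28);print('red',np.degrees(np.arctan2(-76-r[1],r[0]-510)),a[2])
    i=ortho(c,p,47,(510,-76),80,5);i=cv2.resize(i,(400,400));j=cv2.resize(ortho(c,p,30,(510,-76),80,5),(400,400))
    for q in(i,j):
      for x in np.radians((48,52,56)): cv2.line(q,(int(200+2.5*64*np.sin(x)),int(200-2.5*64*np.cos(x))),(int(200+2.5*76*np.sin(x)),int(200-2.5*76*np.cos(x))),(0,255,255),1)
    ims.append(np.hstack([i,j]))
v=np.vstack(ims);cv2.imwrite(f"pics/v{k}.png",cv2.resize(v,(600,600)))
E
python3 st.py; python3 look.py 5 45
```

```text
t: 8.17
ee_pos: [493.8, -35.2, 31.0]
eef_rot: [[0.713, 0.702, -0.001], [0.702, -0.713, -0.0], [-0.001, -0.001, -1.0]]
contact_force: [-0.2, -0.2, 0.7]
opening: 0.2
t 8.1667 pos [493.8 -35.2  31. ] F [-0.3  0.  -0.7] C in tool [-17.   40.5  31. ] y az -45.5 q7 0.105429937700167
scene [39.72 43.96  3.51 74.44]
red 50.90891097991493 20
top [39.97 44.41  3.15 27.9 ]
red 52.86793295716047 13
```

View pics/v5.png

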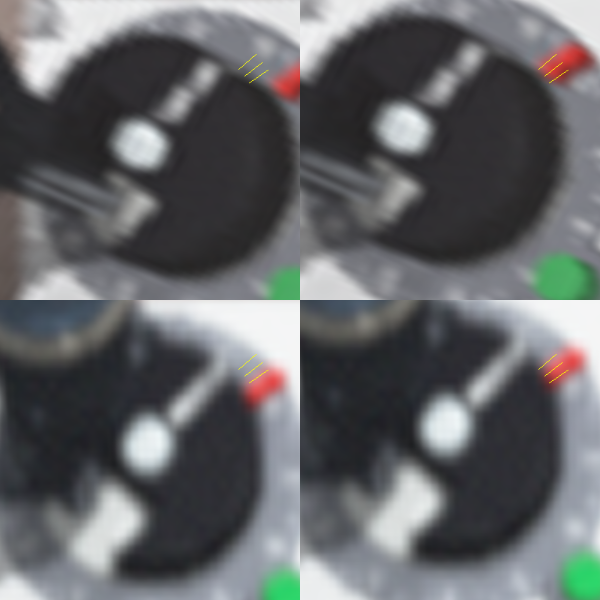

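```bash
cat >> h.py <<'E'
def linefit(cam,p,th,c=(510,-76),off=0.,W=10,s0=24,s1=54):
    g=cv2.cvtColor(p,cv2.COLOR_BGR2GRAY).astype(np.float32)
    for it in range(6):
        f=np.array([np.cos(th),-np.sin(th)]);n=np.array([-np.sin(th),-np.cos(th)]) # n = clockwise side
        o=np.arange(-W,W+.1,.5);pts=[]
        for s in np.arange(s0,s1,1.):
            uv=np.array([proj(cam,[*(np.array(c)+s*f+(off+k)*n),47]) for k in o],np.float32)
            v=cv2.remap(g,uv[None,:,0].copy(),uv[None,:,1].copy(),cv2.INTER_CUBIC)[0]
            v=np.clip(v-np.median(v)-.3*(v.max()-np.median(v)),0,None)
            pts.append((s,off+(o*v).sum()/v.sum()))
        P=np.array(pts);a=np.polyfit(P[:,0],P[:,1],1);r=abs(np.polyval(a,P[:,0])-P[:,1]);k=r<=np.median(r)*2.5;a=np.polyfit(P[k,0],P[k,1],1)
        th+=np.arctan(a[0]);off=a[1]
    return th,off,np.median(r)
E
cat > rel.py <<'E'
import sys
from h import *
for k,t in [a.split(':') for a in sys.argv[1:]]:
  for c in("scene","top"):
    p=cv2.imread(f"pics/{c}{k}.png");th,off,r=linefit(c,p,np.radians(float(t)))
    print(k,c,"line dir",np.degrees(th).round(2),"off",off.round(2),"res",r.round(2),end=' ')
    a=cent(p,'red',(250,184,16,16) if c=="scene" else (245,182,12,12))
    for z in(26,28):
        X=ray(c,a[:2],z)[:2]-[510,-76];n=np.array([-np.sin(th),-np.cos(th)]);f=np.array([np.cos(th),-np.sin(th)])
        print(f"z{z}: red ahead of line {X@n-off:.1f} mm at s={X@f:.1f}",end='; ')
    print()
E
python3 rel.py 0:-75 3:14 5:42
```

```text
0 scene line dir -74.55 off 0.53 res 0.18 z26: red ahead of line 62.0 mm at s=-41.9; z28: red ahead of line 61.5 mm at s=-44.1; 
0 top line dir -74.75 off 1.65 res 0.24 z26: red ahead of line 60.3 mm at s=-46.4; z28: red ahead of line 59.1 mm at s=-46.8; 
3 scene line dir 17.05 off -7.32 res 0.4 z26: red ahead of line 47.4 mm at s=63.7; z28: red ahead of line 49.7 mm at s=63.2; 
3 top line dir 13.5 off -0.85 res 0.28 z26: red ahead of line 49.2 mm at s=60.5; z28: red ahead of line 49.5 mm at s=59.3; 
5 scene line dir 42.9 off -5.26 res 0.33 z26: red ahead of line 13.6 mm at s=74.7; z28: red ahead of line 15.8 mm at s=75.3; 
5 top line dir 43.35 off -2.57 res 0.16 z26: red ahead of line 14.4 mm at s=76.5; z28: red ahead of line 15.2 mm at s=75.6;
```

```bash
python3 -m creep '[[0,0,2,0.14,0.06,0,0],[0,0,3,0.21,0.1,0,0],[0,0,2,0.14,0.06,0,0],[0,0,1,0.07,0.03,0,0],[0,0,0,0,0,0,0]]'
python3 st.py; python3 look.py 6; python3 rel.py 6:50
```

```text
t: 8.68
ee_pos: [499.7, -33.4, 31.2]
eef_rot: [[0.803, 0.596, -0.001], [0.596, -0.803, 0.0], [-0.0, -0.0, -1.0]]
contact_force: [-0.4, -0.0, 0.8]
opening: 0.0
t 8.6833 pos [499.7 -33.4  31.2] F [-0.4 -0.2 -0.8] C in tool [-17.2  40.4  31.2] y az -53.4 q7 -0.009170022165137025
red 50.910501726435236 20
red 52.89112559115609 13
6 scene line dir 50.89 off -5.37 res 0.34 z26: red ahead of line 3.2 mm at s=75.3; z28: red ahead of line 5.4 mm at s=76.2; 
6 top line dir 51.52 off -3.04 res 0.15 z26: red ahead of line 3.9 mm at s=77.5; z28: red ahead of line 4.9 mm at s=76.7;
```

View pics/v6.png

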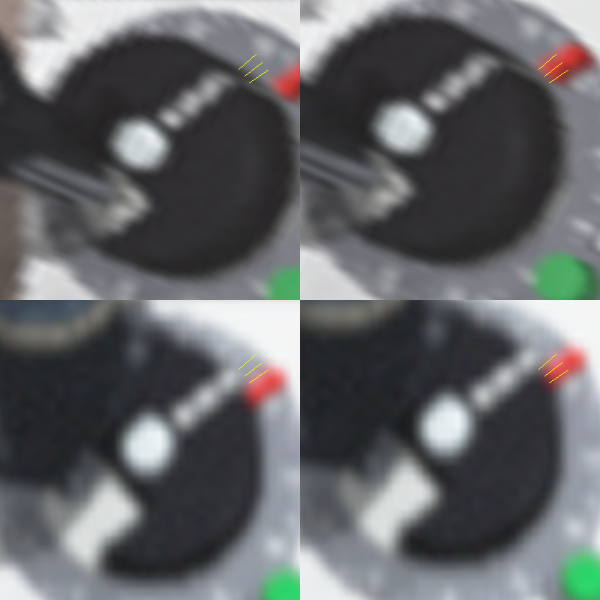

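```bash
cat > fit.py <<'E'
import sys
from h import *
from scipy.optimize import minimize
S=8
def run(cam,k,th0,box,sig,maskarm=None):
    x0,y0,w,h=box
    img=cv2.imread(f"pics/{cam}{k}.png")[y0:y0+h,x0:x0+w].astype(float)
    cc=cal(cam);K=np.array(cc["camera_matrix"]);R=np.array(cc["R"]);t=np.ravel(cc["t"])
    def pj(P):
        q=(K@(R@np.asarray(P,float).T+t[:,None])).T;return q[:,:2]/q[:,2:]
    def px(P): return np.round(((pj(P)-[x0,y0]+.5)*S-.5)*16).astype(np.int32)
    al=np.linspace(0,2*np.pi,90,endpoint=False)
    def regs(v):
        cx,cy,yaw,ph,th=v
        lab=np.zeros((h*S,w*S),np.uint8)
        def W(x,y,z):
            x=np.asarray(x,float);y=np.asarray(y,float)
            return np.stack([cx+x*np.cos(yaw)-y*np.sin(yaw),cy+x*np.sin(yaw)+y*np.cos(yaw),np.full(x.shape,float(z))],-1)
        def poly(P,l,hull=False):
            q=px(P)
            if hull:q=cv2.convexHull(q.astype(np.int32)).reshape(-1,2)
            cv2.fillPoly(lab,[q],l,shift=4)
        a=100.;sq=lambda z:W([a,a,-a,-a],[a,-a,-a,a],z)
        T,B=sq(20),sq(0)
        poly(np.array([T[2],T[3],B[3],B[2]]),1)   # front
        poly(np.array([T[1],T[2],B[2],B[1]]),2)   # right
        poly(T,3)
        poly(W(90*np.cos(al),90*np.sin(al),20),4)
        c,s=np.cos(ph),-np.sin(ph)
        bx=np.array([64,88,88,64]);by=np.array([4,4,-4,-4])
        X=bx*c-by*s;Y=bx*s+by*c
        poly(np.vstack([W(X,Y,20),W(X,Y,30)]),5,True);poly(W(X,Y,30),6)
        poly(np.vstack([W(62*np.cos(al),62*np.sin(al),22),W(62*np.cos(al),62*np.sin(al),47)]),7,True)
        poly(W(62*np.cos(al),62*np.sin(al),47),8)
        c,s=np.cos(th),-np.sin(th)
        def rect(r0,r1,hw):
            bx=np.array([r0,r1,r1,r0]);by=np.array([hw,hw,-hw,-hw]);return bx*c-by*s,bx*s+by*c
        poly(W(*rect(14,62,2),47),9)
        return lab
    def mask(v):
        cx,cy,yaw,ph,th=v
        m=np.ones((h,w),np.uint8)
        def ex(P):
            q=cv2.convexHull(np.round(pj(P)-[x0,y0]).astype(np.int32));cv2.fillPoly(m,[q],0)
        C=lambda r,z,X=0,Y=0:np.stack([cx+X+r*np.cos(al),cy+Y+r*np.sin(al),np.full(90,float(z))],-1)
        ex(np.vstack([C(18,47),C(18,62)]))
        ex(np.vstack([C(25,20,-75,-73),C(25,44,-75,-73)]))
        c,s=np.cos(th),-np.sin(th)
        bx=np.array([-14,-66,-66,-14]);by=np.array([30,30,-30,-30])
        ex(np.stack([np.tile(cx+bx*c-by*s,2),np.tile(cy+bx*s+by*c,2),np.repeat([22.,47.],4)],-1))
        ex(C(24,8,38,-126))
        if k!='0':   # fingers/arm over +y half: keep only sector round line and marker
            Y,X=np.mgrid[0:h,0:w]
            keep=np.zeros((h,w),np.uint8)
            P=np.array([[cx-10,cy-35,47],[cx+5,cy,47],[cx+70,cy+12,47],[cx+92,cy-20,30],[cx+70,cy-95,25],[cx+10,cy-96,25]])
            cv2.fillPoly(keep,[cv2.convexHull(np.round(pj(P)-[x0,y0]).astype(np.int32))],1);m&=keep
        return m.astype(bool)
    def model(v,m):
        lab=regs(v);A=[]
        for l in range(10):
            cov=cv2.resize((lab==l).astype(np.float32),(w,h),interpolation=cv2.INTER_AREA)
            A.append(cv2.GaussianBlur(cov,(0,0),sig)[m])
        A=np.stack(A,1);y=img[m]
        A2=np.vstack([A,np.eye(10)*.15]);pr=np.array([[110,125,140],[190]*3,[190]*3,[235]*3,[150]*3,[30,30,170],[40,40,220],[35]*3,[40]*3,[220]*3])
        x=np.linalg.solve(A2.T@A2,A2.T@np.vstack([y,pr*.15]))
        return ((A@x-y)**2).mean(),x
    v=np.array([511,-75,0,np.radians(52.5),np.radians(th0)])
    sc=np.array([1,1,.01,.02,.02])
    if len(sys.argv)>99:pass
    for it in range(2):
        m=mask(v)
        def f(d):
            e=model(v+d*sc,m)[0]
            return e*m.sum()/200
        pri=lambda d:f(d)+(0 if k=='0' else .0)
        sim=np.vstack([np.zeros(5),np.eye(5)*1.2])
        r=minimize(pri,np.zeros(5),method="Nelder-Mead",options=dict(initial_simplex=sim,maxfev=260,xatol=.02,fatol=1e-3))
        v=v+r.x*sc
    e,x=model(v,m)
    print(cam,k,"sig",sig,"c",v[:2].round(2),"yaw",np.degrees(v[2]).round(2),"phi",np.degrees(v[3]).round(2),"theta",np.degrees(v[4]).round(2),"diff",np.degrees(v[3]-v[4]).round(2),"rms",np.sqrt(e).round(2),flush=True)
    return v
if __name__=="__main__":
    B={"scene":(198,158,84,66),"top":(206,172,62,56)}
    for a in sys.argv[1:]:
        k,t=a.split(':')
        for c in B:
            for sig in(.5,.8): run(c,k,float(t),B[c],sig)
E
time python3 fit.py 0:-74.7
```

```text
scene 0 sig 0.5 c [510.64 -74.65] yaw -0.35 phi 52.96 theta -74.59 diff 127.55 rms 21.27
scene 0 sig 0.8 c [510.86 -74.65] yaw -0.14 phi 53.52 theta -74.36 diff 127.88 rms 20.94
top 0 sig 0.5 c [510.42 -75.25] yaw -0.23 phi 53.89 theta -72.71 diff 126.6 rms 11.91
top 0 sig 0.8 c [510.48 -75.31] yaw -0.27 phi 53.64 theta -72.65 diff 126.29 rms 10.12
real	0m7.089s
user	0m7.400s
sys	0m0.199s
```

```bash
time python3 fit.py 6:51
```

```text
scene 6 sig 0.5 c [511.44 -70.94] yaw -1.0 phi 50.64 theta 49.4 diff 1.23 rms 11.07
scene 6 sig 0.8 c [511.63 -70.34] yaw -0.11 phi 51.15 theta 49.98 diff 1.17 rms 10.21
top 6 sig 0.5 c [512.22 -72.57] yaw -0.96 phi 52.88 theta 51.4 diff 1.48 rms 21.62
top 6 sig 0.8 c [513.35 -71.44] yaw -1.89 phi 51.01 theta 53.01 diff -2.0 rms 18.0
real	0m6.940s
user	0m7.452s
sys	0m0.115s
```

```bash
sed -e 's/pri=lambda d:.*/pri=lambda d:f(d)+(0 if k=="0" else 50*(((v+d*sc-V0)\/sc)[:3]**2).sum())/' -e 's/v=np.array(\[511,-75,0,/V0=np.array([510.75,-74.65,-.004,0,0]) if cam=="scene" else np.array([510.45,-75.3,-.004,0,0]);v=np.array([V0[0],V0[1],V0[2],/' fit.py > fit2.py; python3 fit2.py 6:51 5:43 3:14
```

```text
scene 6 sig 0.5 c [510.95 -73.53] yaw -0.11 phi 52.93 theta 48.12 diff 4.8 rms 13.97
scene 6 sig 0.8 c [510.97 -73.53] yaw -0.12 phi 52.84 theta 48.02 diff 4.83 rms 12.86
top 6 sig 0.5 c [510.78 -74.58] yaw -0.21 phi 53.49 theta 48.97 diff 4.52 rms 18.1
top 6 sig 0.8 c [510.79 -74.8 ] yaw -0.12 phi 53.94 theta 49.26 diff 4.67 rms 14.99
scene 5 sig 0.5 c [510.91 -73.35] yaw -0.24 phi 51.89 theta 39.15 diff 12.73 rms 13.73
scene 5 sig 0.8 c [510.97 -73.53] yaw -0.12 phi 53.25 theta 39.3 diff 13.94 rms 12.73
top 5 sig 0.5 c [510.6  -74.34] yaw -0.17 phi 52.25 theta 42.28 diff 9.97 rms 16.88
top 5 sig 0.8 c [510.61 -74.8 ] yaw -0.23 phi 54.84 theta 41.49 diff 13.35 rms 13.58
scene 3 sig 0.5 c [510.76 -73.3 ] yaw -0.05 phi 52.04 theta 12.21 diff 39.82 rms 12.92
scene 3 sig 0.8 c [510.97 -73.53] yaw -0.12 phi 51.52 theta 10.84 diff 40.68 rms 11.93
top 3 sig 0.5 c [510.41 -74.63] yaw -0.24 phi 53.33 theta 13.76 diff 39.57 rms 20.9
top 3 sig 0.8 c [510.62 -74.72] yaw -0.25 phi 54.9 theta 13.77 diff 41.13 rms 18.38
```

Remaining angle is 2.5–4.7° by two methods. I add 3°, back off, lift clear and look unobstructed.

```bash
python3 -m creep '[[0,0,1,0.07,0.03,0,0],[0,0,1,0.07,0.03,0,0],[0,0,1,0.07,0.03,0,0],[0,0,0,0,0,0,0],[0,0,0,0,0,0,0]]'
python3 st.py
python3 -m creep '[[0,0,0,-0.3,0,0,0],[0,0,0,-0.5,0,0,0],[0,0,0,0,0,-2,0],[0,0,0,0,0,-3,0],[0,0,0,0,0,-3,0],[0,0,0,0,0,-3,0]]'
python3 -m creep '[[0,0,0,-2.4,-3,0,0],[0,0,0,-2.4,-3,0,0],[0,0,0,-2.4,-3,0,0],[0,0,0,-2.4,-3,0,0],[0,0,0,-2.4,-3,0,0],[0,0,0,0,0,0,0],[0,0,0,0,0,0,0]]'
python3 look.py 7; python3 rel.py 7:54;cp pics/scene7.png pics/sfull.png; python3 fit2.py 7:53
```

```text
t: 9.2
ee_pos: [502.6, -32.7, 31.3]
eef_rot: [[0.834, 0.552, 0.0], [0.552, -0.834, -0.0], [0.0, 0.0, -1.0]]
contact_force: [-1.6, -0.2, -0.1]
opening: 0.1
t 9.2 pos [502.6 -32.7  31.3] F [-1.5 -0.8  0.1] C in tool [-17.7  40.2  31.3] y az -56.5 q7 -0.054092287517006364
t: 9.7
ee_pos: [495.0, -37.8, 142.5]
eef_rot: [[0.834, 0.551, -0.001], [0.551, -0.834, -0.0], [-0.001, -0.0, -1.0]]
contact_force: [0.7, -0.6, 0.2]
opening: 0.0
t: 10.28
ee_pos: [311.6, 23.0, 141.4]
eef_rot: [[0.832, 0.554, -0.0], [0.554, -0.832, 0.002], [0.001, -0.002, -1.0]]
contact_force: [0.4, 0.4, 0.2]
opening: 0.0
red 50.8932302121436 20
red 52.901808565463234 13
7 scene line dir 54.64 off -4.92 res 0.24 z26: red ahead of line -2.2 mm at s=75.0; z28: red ahead of line -0.1 mm at s=76.0; 
7 top line dir 52.89 off -1.31 res 0.2 z26: red ahead of line 0.3 mm at s=77.6; z28: red ahead of line 1.3 mm at s=76.9; 
scene 7 sig 0.5 c [511.   -73.41] yaw -0.09 phi 52.12 theta 51.71 diff 0.41 rms 13.96
scene 7 sig 0.8 c [511.   -73.52] yaw -0.15 phi 52.86 theta 51.05 diff 1.82 rms 12.95
top 7 sig 0.5 c [510.22 -74.97] yaw -0.14 phi 53.66 theta 52.5 diff 1.15 rms 13.94
top 7 sig 0.8 c [510.27 -75.15] yaw -0.23 phi 54.02 theta 52.44 diff 1.58 rms 8.78
```

View pics/v7.png

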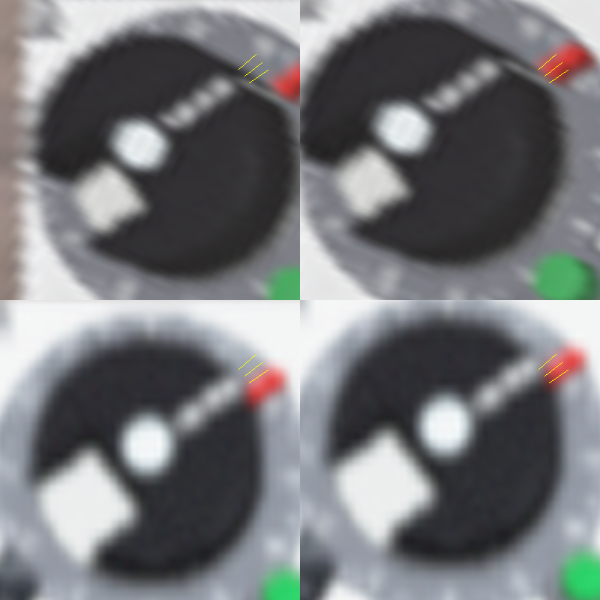

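View pics/top7.png

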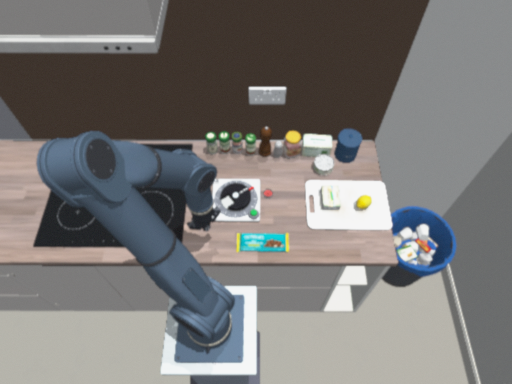

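```bash
sed "s/k!='0'/k=='x'/; s/k=='0'/k!='x'/; s/k==\"0\"/k!=\"x\"/" fit2.py > fit3.py
python3 - <<'E'
import cv2,numpy as np
from h import *
ims=[]
for c,(x,y,w,h) in(("scene",(200,160,80,60)),("top",(208,172,60,45))):
    i=cv2.imread(f"pics/{c}7.png")[y:y+h,x:x+w]; ims.append(cv2.resize(i,(800,600),interpolation=cv2.INTER_CUBIC))
cv2.imwrite("pics/z7s.png",ims[0]);cv2.imwrite("pics/z7t.png",ims[1])
E
python3 fit3.py 7:53
```

```text
scene 7 sig 0.5 c [510.86 -74.06] yaw -0.12 phi 52.35 theta 52.02 diff 0.33 rms 21.8
scene 7 sig 0.8 c [510.98 -74.1 ] yaw -0.19 phi 53.33 theta 52.19 diff 1.13 rms 21.33
top 7 sig 0.5 c [511.34 -78.57] yaw 2.24 phi 50.57 theta 52.28 diff -1.71 rms 41.62
top 7 sig 0.8 c [511.51 -79.15] yaw 2.77 phi 50.84 theta 52.66 diff -1.83 rms 40.93
```

View pics/z7s.png

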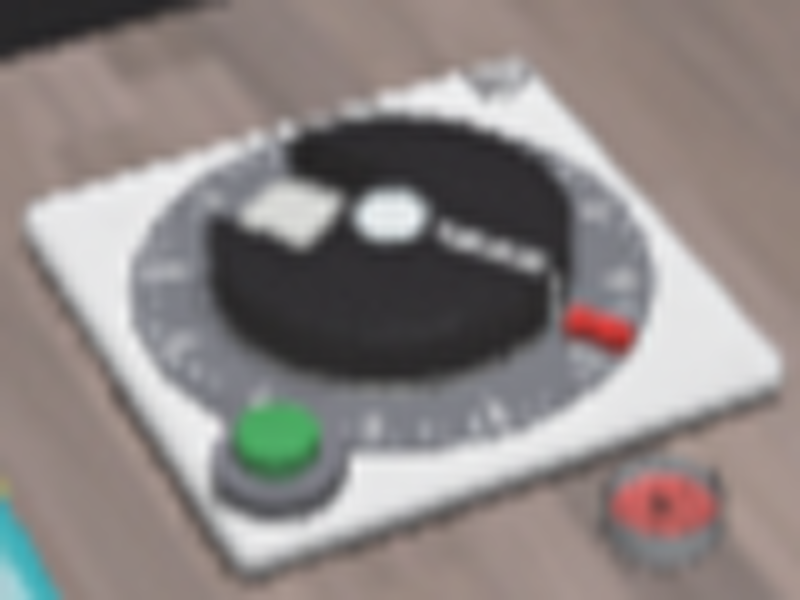

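View pics/z7t.png

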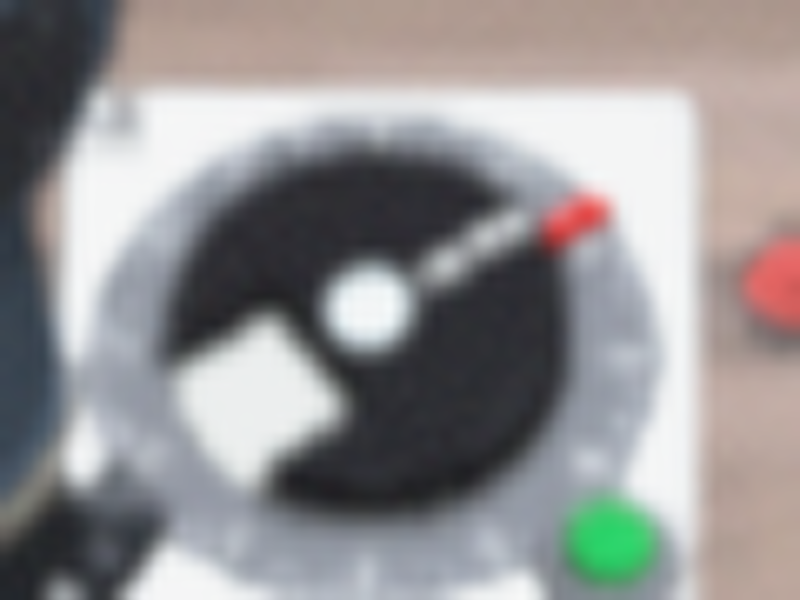

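Run:
```python
from h import *
for c,ctr,(x,y,k) in(("scene",(510.9,-74.2),(200,160,10)),("top",(510.45,-75.3),(208,172,800/60))):
  i=cv2.imread(f"pics/z7{c[0]}.png")
  def P(a,r,z):
    t=np.radians(a);q=(proj(c,[ctr[0]+r*np.cos(t),ctr[1]-r*np.sin(t),z])-[x,y]+.5)*k-.5;return tuple(np.round(q).astype(int))
  for a,col in((50,(255,255,0)),(53,(0,255,255)),(56,(255,0,255))):
    print(c,a,P(a,62,47),P(a,64,30),P(a,88,30))
    cv2.line(i,P(a,14,47),P(a,62,47),col,1);cv2.line(i,P(a,64,30),P(a,88,30),col,1);cv2.line(i,P(a,62,47),P(a,62,22),col,1)
  q=i[100:450,200:720] if c=="scene" else i[150:450,250:680]
  cv2.imwrite(f"pics/y7{c[0]}.png",cv2.resize(q,(780,int(780*q.shape[0]/q.shape[1]))))
```

```text
scene 50 (np.int64(561), np.int64(266)) (np.int64(566), np.int64(307)) (np.int64(633), np.int64(325))
scene 53 (np.int64(557), np.int64(272)) (np.int64(562), np.int64(313)) (np.int64(628), np.int64(333))
scene 56 (np.int64(552), np.int64(278)) (np.int64(558), np.int64(319)) (np.int64(622), np.int64(341))
top 50 (np.int64(528), np.int64(203)) (np.int64(534), np.int64(229)) (np.int64(593), np.int64(187))
top 53 (np.int64(534), np.int64(210)) (np.int64(540), np.int64(236)) (np.int64(602), np.int64(197))
top 56 (np.int64(540), np.int64(218)) (np.int64(546), np.int64(244)) (np.int64(610), np.int64(207))
```

View pics/y7s.png

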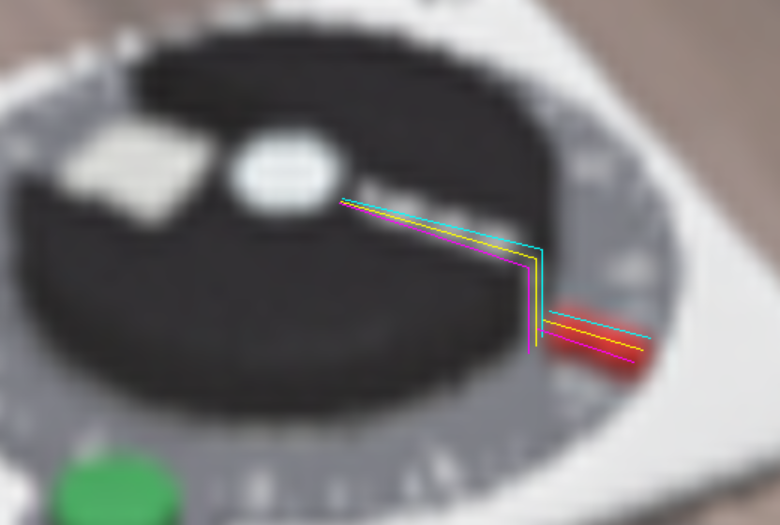

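View pics/y7t.png

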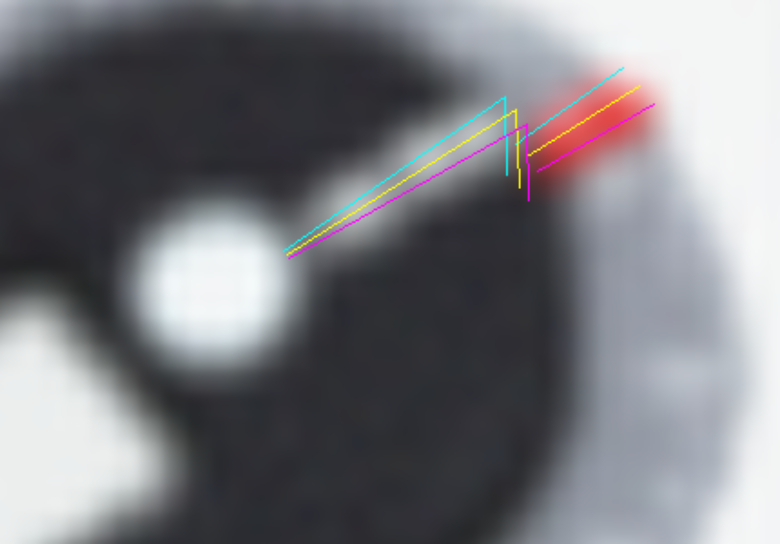

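```bash
python3 - <<'E'
s=open('fit3.py').read()
s=s.replace("""        return lab
    def mask""","""        m1=np.zeros_like(lab);m2=np.zeros_like(lab)
        def disc(P,m): cv2.fillPoly(m,[px(P)],1,shift=4)
        ca=np.arcsin(26/62);aa=np.pi+np.linspace(-ca,ca,15)
        fx=np.concatenate([[-18],62*np.cos(aa),[-18]]);fy=np.concatenate([[26],62*np.sin(aa)[::1],[-26]])
        disc(W(fx*c-fy*s,fx*s+fy*c,25),m1)
        ox=np.array([-18,-120,-120,-18.]);oy=np.array([26,26,-26,-26.])
        disc(W(ox*c-oy*s,ox*s+oy*c,47),m2)
        lab[(m1>0)&(m2>0)]=10
        return lab
    def mask""").replace("range(10)","range(11)").replace("np.eye(10)","np.eye(11)").replace("[220]*3])","[220]*3,[210,215,215]])")
i=s.index("        c,s=np.cos(th),-np.sin(th)\n        bx=np.array([-14,-66");j=s.index("        ex(C(24,8,38")
s=s[:i]+s[j:]
s=s.replace("        return m.astype(bool)","""        keep=np.zeros((h,w),np.uint8);a=106.
        cv2.fillPoly(keep,[cv2.convexHull(np.round(pj(np.array([[cx+i*a,cy+j*a,z] for i in(1,-1) for j in(1,-1) for z in(0,20)]))-[x0,y0]).astype(np.int32))],1);m&=keep
        ex(C(16,20,88,85))
        if cam=="top" and k!='0':
            Y,X=np.mgrid[y0:y0+h,x0:x0+w];m[(X<218)|((X<222)&(Y>203))]=0
        return m.astype(bool)""")
open('fit4.py','w').write(s)
E
python3 fit4.py 0:-74 7:53
```

```text
scene 0 sig 0.5 c [511.27 -73.73] yaw -0.32 phi 52.04 theta -74.98 diff 127.02 rms 15.84
scene 0 sig 0.8 c [511.27 -73.72] yaw -0.31 phi 53.13 theta -75.03 diff 128.17 rms 14.42
top 0 sig 0.5 c [511.01 -74.98] yaw -0.02 phi 53.01 theta -74.74 diff 127.76 rms 14.3
top 0 sig 0.8 c [511.11 -74.75] yaw -0.26 phi 54.81 theta -74.73 diff 129.54 rms 11.53
scene 7 sig 0.5 c [511.19 -74.  ] yaw -0.47 phi 51.63 theta 53.88 diff -2.26 rms 18.67
scene 7 sig 0.8 c [511.28 -74.04] yaw -0.71 phi 51.99 theta 54.0 diff -2.01 rms 17.19
top 7 sig 0.5 c [510.47 -74.18] yaw -0.68 phi 53.2 theta 53.57 diff -0.37 rms 13.54
top 7 sig 0.8 c [510.53 -74.58] yaw -0.62 phi 54.02 theta 53.49 diff 0.53 rms 10.2
```

```bash
sed -i 's/in(.5,.8)/in(.65,1.0)/' fit4.py; python3 fit4.py 7:53
python3 - <<'E'
from h import *
for c in("scene","top"):
    eyes.capture(c)
    for n,z in(("notch",25),("index_line",47),("red_line",30)):
        for r in models.spot_point(n,c)[:3]:
            X=ray(c,r["at"],z)[:2]-[511,-74.6];print(c,n,round(r["conf"],2),np.round(r["at"],1),X.round(1),np.degrees(np.arctan2(-X[1],X[0])).round(1),np.hypot(*X).round(1))
E
```

```text
scene 7 sig 0.65 c [511.43 -73.37] yaw -0.48 phi 51.84 theta 53.92 diff -2.08 rms 17.54
scene 7 sig 1.0 c [511.44 -73.8 ] yaw -0.33 phi 53.21 theta 54.68 diff -1.47 rms 17.26
top 7 sig 0.65 c [510.46 -74.5 ] yaw -0.58 phi 53.78 theta 53.62 diff 0.16 rms 11.34
top 7 sig 1.0 c [510.5  -74.62] yaw -0.33 phi 54.1 theta 53.85 diff 0.25 rms 9.72
scene notch 0.91 [227.8 188. ] [-35.6  12.2] -161.0 37.6
scene notch 0.44 [258.5 185.5] [ 62.7 -24.6] 21.5 67.4
scene index_line 0.66 [257.2 182.6] [ 53.3 -32.8] 31.6 62.6
scene red_line 0.55 [259.6 186.9] [ 59.6 -38.4] 32.8 70.8
top notch 0.89 [223.9 207.2] [-45.   45.3] -134.8 63.9
top index_line 0.71 [249.4 185.7] [ 44.7 -57.5] 52.2 72.9
```

Every estimate has the dial aligned within about 2° (mean about 1° past, tolerance 3.6°), so I leave it and go to the button.

```bash
python3 st.py
python3 - <<'E'
from h import *
s=sense();R=np.array(s["eef_rot"]);print(R.T@(np.array([435.4,-148.6,70])-s["ee_pos"]),s["ee_pos"])
E
```

```text
t 10.7833 pos [313.   21.3 141.2] F [ 0.2  0.  -0.4] C in tool [110.8 189.7 141.3] y az -56.6 q7 -0.3241678588611778
[  8.54367683 209.1855816   71.31166393] [313.04159726  21.31178182 141.24158232]
```

```bash
python3 -m creep '[[0,0,0,0.1,2.6,0,0],[0,0,0,0.1,3,0,0],[0,0,0,0.1,3,0,0],[0,0,0,0.1,3,0,0],[0,0,0,0.1,3,0,0],[0,0,0,0.1,3,0,0],[0,0,0,0.2,3.3,0,0],[0,0,0,0,0,0,0]]'
python3 -m creep '[[0,0,0,0,0,2,0],[0,0,0,0,0,3,0],[0,0,0,0,0,2.1,0],[0,0,0,0,0,0,0],[0,0,0,0,0,0,0]]'
python3 - <<'E'
from h import *
s=sense();R=np.array(s["eef_rot"]);print(R.T@(np.array([435.4,-148.6,42])-s["ee_pos"]),s["ee_pos"])
ims=[]
for c,(x,y) in(("scene",(195,160)),("top",(205,160))):
    p,d=eyes.capture(c);cv2.imwrite(f"pics/{c}8.png",p);ims.append(cv2.resize(p[y:y+64,x:x+64],(400,400),interpolation=cv2.INTER_CUBIC))
cv2.imwrite("pics/v8.png",np.hstack(ims))
E
```

```text
t: 11.45
ee_pos: [438.3, -154.0, 141.9]
eef_rot: [[0.836, 0.549, 0.004], [0.549, -0.836, -0.005], [0.0, 0.006, -1.0]]
contact_force: [0.7, 0.3, 0.5]
opening: 0.2
t: 11.87
ee_pos: [434.1, -148.3, 70.0]
eef_rot: [[0.835, 0.551, -0.002], [0.551, -0.835, 0.0], [-0.002, -0.002, -1.0]]
contact_force: [-0.0, -0.6, -0.5]
opening: -0.2
[ 0.98790725  1.02506104 27.99903757] [ 434.07322325 -148.29843828   70.00217027]
```

View pics/v8.png

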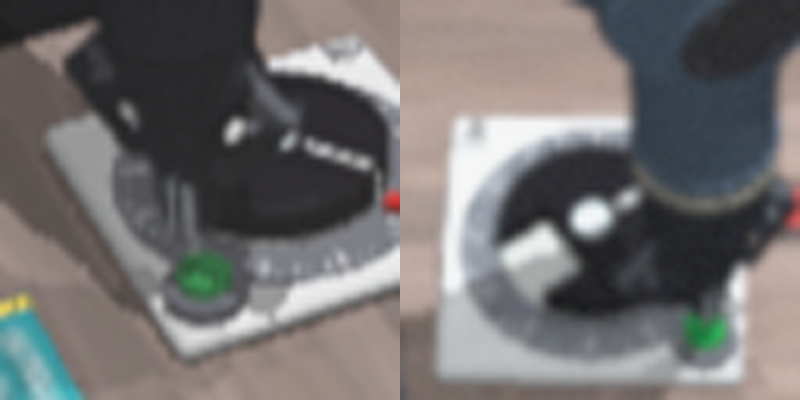

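Fingertip is over the button. Pressing next.

```bash
python3 -m creep '[[0,0,0,0.1,0.1,1.2,0],[0,0,0,0,0,1.0,0],[0,0,0,0,0,0.5,0],[0,0,0,0,0,0.3,0],[0,0,0,0,0,0.2,0],[0,0,0,0,0,0.15,0],[0,0,0,0,0,0,0],[0,0,0,0,0,0,0]]'
```

```text
t: 12.63
ee_pos: [436.7, -148.4, 37.3]
eef_rot: [[0.834, 0.552, 0.001], [0.552, -0.834, 0.0], [0.001, 0.001, -1.0]]
contact_force: [1.0, 1.7, 4.1]
opening: -0.3
```

```bash
python3 -m creep '[[0,0,0,0,0,0.15,0],[0,0,0,0,0,0.1,0],[0,0,0,0,0,0,0],[0,0,0,0,0,0,0]]'
```

```text
t: 12.97
ee_pos: [436.8, -148.5, 35.7]
eef_rot: [[0.834, 0.551, 0.002], [0.551, -0.834, 0.001], [0.003, 0.001, -1.0]]
contact_force: [-2.4, 5.6, 28.7]
opening: 0.1
```

The button is right down: 28.7 N at z=35.7. I lift off and retreat towards the robot's left.

```bash
python3 -m creep '[[0,0,0,0,0,-0.5,0],[0,0,0,0,0,-1,0],[0,0,0,0,0,-3,0],[0,0,0,0,0,-3,0],[0,0,0,0,0,-3,0],[0,0,0,0,0,0,0]]'
python3 -m creep '[[0,0,0,-0.2,-3,0,0],[0,0,0,-0.2,-3,0,0],[0,0,0,-0.2,-3,0,0],[0,0,0,-0.2,-3,0,0],[0,0,0,-0.2,-3,0,0],[0,0,0,-0.2,-3,0,0],[0,0,0,0,0,0,0],[0,0,0,0,0,0,0]]'
python3 look.py 9; python3 fit4.py 9:53
python3 - <<'E'
from h import *
for c,gb in(("scene",(218,198,20,14)),("top",(245,207,16,12))):
    for k in(0,9):print(c,k,np.round(cent(cv2.imread(f"pics/{c}{k}.png"),'green',gb),2))
print(sense()["contact_force"],sense()["qd"])
E
```

```text
t: 13.47
ee_pos: [437.5, -149.9, 143.2]
eef_rot: [[0.834, 0.551, 0.005], [0.551, -0.834, -0.002], [0.003, 0.004, -1.0]]
contact_force: [0.3, -0.4, 0.6]
opening: -0.0
t: 14.13
ee_pos: [325.8, -3.4, 139.1]
eef_rot: [[0.832, 0.555, -0.001], [0.555, -0.832, 0.0], [-0.001, -0.001, -1.0]]
contact_force: [1.3, -0.0, -0.2]
opening: -0.1
red 50.89664752037162 20
red 52.902740402262545 13
scene 9 sig 0.65 c [511.34 -74.05] yaw -0.54 phi 51.85 theta 53.75 diff -1.91 rms 17.65
scene 9 sig 1.0 c [511.42 -74.07] yaw -0.53 phi 53.71 theta 54.18 diff -0.47 rms 17.24
top 9 sig 0.65 c [510.59 -73.5 ] yaw -0.58 phi 51.54 theta 54.34 diff -2.8 rms 26.8
top 9 sig 1.0 c [510.44 -72.93] yaw -0.25 phi 54.82 theta 55.26 diff -0.44 rms 26.9
scene 0 [227.26 203.18  44.  ]
scene 9 [227.26 203.18  43.  ]
top 0 [253.33 212.14  36.  ]
top 9 [253.33 212.15  36.  ]
[ 1.38020515  0.60323055 -0.33667766] [ 0.03229343  0.00566869 -0.0020193  -0.011544    0.0012419   0.0025832
 -0.00298561]
```

View pics/v9.png

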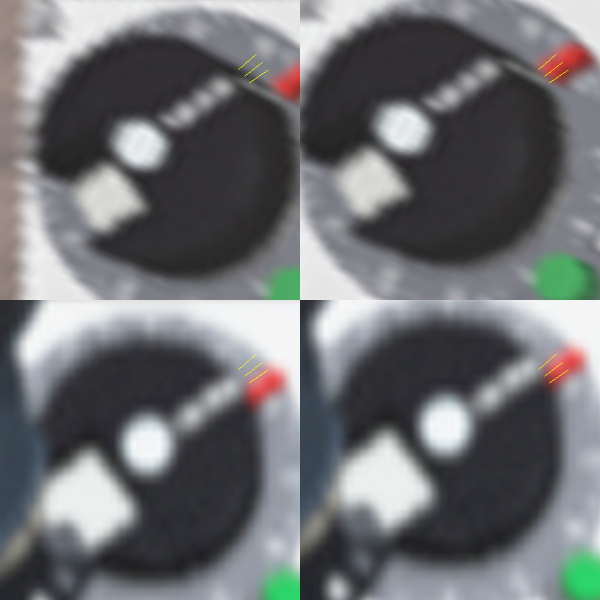

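View pics/scene9.png

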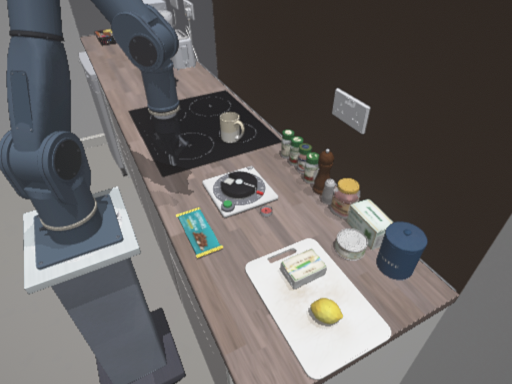

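```bash
python3 -m creep '[[0,0,0,0,0,0,0],[0,0,0,0,0,0,0],[0,0,0,0,0,0,0]]'; python3 -c "
from plant import job_done; print(job_done())"
```

```text
t: 14.48
ee_pos: [327.3, -5.8, 139.3]
eef_rot: [[0.835, 0.55, 0.0], [0.55, -0.835, -0.0], [0.0, 0.001, -1.0]]
contact_force: [0.2, -0.2, 0.3]
opening: 0.1
the job is handed in; nothing more can be done
None
```

I turned the dial clockwise with shut fingers in the notch until its white line met the red marker. Then I pressed the start button right down, let it go, backed the arm clear and handed the job in at 14.5 s. I don't know the verdict, because the hand-in reports none.

- **Button:** it was fully down at tip height z = 35.7 mm with 28.7 N on the wrist. Afterwards its picture position matched the one from before the press, so it is up again.
- **Dial:** it looks the same before and after the press.
    - My fits put the line at about 54° and the marker at 52–55°, so the dial is probably about 1° past the marker. The tolerance is 3.6°.
    - The estimates didn't fully agree. Before the press, the scene camera put the line 1.5–2.3° past the marker in the most complete fits, while the top camera put it within about 0.5°. The simpler fits scattered from 1.8° past to 1.8° short.
    - After the press, one top-camera fit, with the arm partly in view, gave 2.8° past.
    - The point network was too noisy to settle it; it once placed the line and the marker about 20° away from my fits.
- **Other things:** in the last scene picture the butter, lemon, mug and tea light look unmoved by eye; I didn't measure their positions. Nothing was touching the robot (force about 0 N).

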